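# Empty the parts tray into the stock bin

## Robot

A 6-joint arm with a two-finger parallel gripper is mounted at the origin on the work surface. World frame = base frame: x ahead of the robot, y to its left, z up, the work surface at z = 0. Lengths are in mm, angles in rad, forces in N, time in s.
With the tool pointing down it reaches from about 300 to 875 mm from the base axis. Payload 4.2 kg.
Tool frame: the origin (TCP) lies between the finger pads, 19 mm behind the fingertips; this is the grasp point; z points along the fingers, y is the line along which they close (so a half turn about z gives the same grasp; the last joint's range is limited). The gripper opens to 85 mm and grips with 20 to 120 N. Pads are 22 mm wide; open, the fingers measure 114 mm over their backs; the gripper's body (76 mm by 85 mm) begins 54 mm behind the grasp point. The pads swing forward as they close: fully open they stand 13 mm farther back than shut.
Start: joints at [-1.221, 0.32, 1.565, -0, 1.257, -0.02], TCP at [207.825, -536.142, 250.038] pointing down, gripper open.
Joint ranges: [-3.11, 3.11], [-0.84, 2.01], [0.21, 2.61], [-1.34, 4.49], [0.05, 2.63], [-2.56, 2.56]. Speed limits (rad/s): [2.57, 2.57, 3.14, 3.14, 3.14, 3.14].

## Interface

Orientations are given as [roll, pitch, yaw] about the fixed x, y, z axes, in that order (R = Rz(yaw) Ry(pitch) Rx(roll)).
In Python, from cell import env, viewer, cut_out, tip_of gives the robot as it stands.
- The arm moves only by the tool apply_moves, never from a script. Its argument "plan" is a list of rows, each a list of 4 numbers: the shift along the tool's x, y, z each as a share of 0.15 m, from -1 to 1, then the turn about the tool's z as a share of 2 pi rad, from -1 to 1. In form: [[dx, dy, dz, spin], ...]. A call has exactly 5 rows; each row shifts and turns the commanded pose from where the row before left it, along the tool's axes as they then stand; what a row does not reach is not made up. A row lasts 1/8 s, in which the tool goes at most 62.5 mm and 10.7 degrees, less where a joint would pass 70% of its speed; a pose out of reach is approached as far as the arm can. A call with a number of a shift or a turn outside -1 to 1 is refused whole. A call with a gripper value outside its range is refused whole. "fingers" is the closure, from -1 (fully open) to 1 (shut), set as the call begins (left out, the last holds). The fingers move at their own pace and stop on an object; the grip force is fixed at half the most. Time passes only in rows, so rows that do not move let the fingers close, or fill a call up. It gives the time, the measured TCP pose, the force, the opening and the grip force at its end, in the units of the state.
- env.observe(): the state, without advancing time (a new reading comes with each control period).
- viewer.grab_frame(name): name is "side" or "top"; returns the picture (420x560x3 uint8, red, green, blue); there is no depth.
- viewer.camera_info(name): a dict with "camera_matrix" (3x3 intrinsics, pixels), "R" (3x3) and "t" (3): a world point X has camera coordinates R X + t. Camera axes: x right, y down, z forward; pixel columns grow to the right and rows downward; lengths in mm; the calibration is good to about 2 mm. A picture is of the moment at which its call begins. camera_info takes no time and is no camera call.
- env.finish_job(): hands the job in; it is judged then, once.
Trained networks look in the newest picture that a camera, given by its name, has taken for a name from the list of things; names that differ only in an ending like _2 or _b are one class to them, and where a whole thing is asked for, a point or a joint stands for the part that bears it (a point fixed in the world has none). Each returns a list of dicts, best first, with "conf" (0 to 1); they miss things now and then, are a little off and sometimes report something else, mostly with a low value. They report only what shows in the picture. A call takes as long as a camera call. They do not tell look-alikes from the thing itself.
- cut_out(camera, query): "pixels" (420x560 bool, what is visible of it) and "at" ([column, row] in pixels, amid what is visible of it).
- tip_of(camera, query): "at" ([column, row] in pixels: a listed point, or the origin of a listed thing).
The state is a dict: "time": time; "qpos": joint angles; "dq": joint speeds; "joint_torque": joint torques, N m; "eef_pos": TCP position; "eef_rot": TCP orientation; "ft_force": force on the tool from outside, world axes, zero at the start; "moment": the same for the moment, N m; "opening": finger opening in mm; "gripper_force": force on a finger pad.
Only numpy, scipy, OpenCV 4.12 (cv2) and the standard library are available. Lean on these libraries where they do the work, as an engineer would, in place of code of your own. Each camera call takes 0.05 s, during which the arm holds its last target. There are 200 camera calls.

## Task

Lift the tray of hex nuts out of its dock by the bar over its middle, set it down squarely on the wooden rest with its open mouth over the stock bin, and let go of it with the nuts still in it. Then take the tray by its tail grip and tip it so that all four nuts slide out into the bin, put the empty tray back level and square on the rest and let go. Do not touch the nuts with the fingers, and leave the cable reel, the carton and the can where they are.

Things in the scene. Friction and masses are not known exactly. Their poses are not given: they have to be found in the camera images.
- tray: sheet-aluminium tray, about 0.3 kg. Origin: centre of its underside, at start 10 above the table; x to the open mouth, z up. Floor x -85 to 85, 110 wide, 4 thick, then a 36 lip turned up 10 degrees to the wall-less mouth (x 120). Side walls to x 120 and rear wall (x -85) are 3 thick, 29 high. Black carrying bar over the middle, black tail grip behind. Friction on nuts 0.3 to 0.5
- carry_bar (a point): centre of the black carrying bar, 80 above the tray's underside, over its balance point: 12 by 12 in section, 110 long along the tray's y, on posts at its two ends; 48 of air between it and the nuts. Axes as the tray's
- tail_grip (a point): gripping point of the tail grip, an upright black fin 12 thick (y), x -160 to -85 of the tray, 6 to 50 above its underside; this point is at x -130, 30 up. Axes as the tray's. Pinch it along y, with 40 to 80 N (harder, it creeps in the fingers), at any lean about y that suits the arm. Tipping turns the fingers back towards the tail. 45 degrees empties the tray
- dock: fixed brown dock where the tray starts, origin on the table under the tray's centre, axes as the tray's within 2 degrees. Sole 150 by 120, 10 high, with a tongue back to x -165; on it two cheeks (x -160 to -100, inner faces at y -19 and 19, 12 thick, 75 high) flank the tail grip so that fingers cannot take it there. The tray lifts straight up
- station: fixed dark wooden rest with a grey open bin against its far (+x) side; origin on the table under the centre of the tray's seat, x from rest to bin, z up. The rest's flat top is 75 high, 120 wide, x -85 to 75. The bin is 160 (x) by 200 (y) outside, 65 high, walls 5, x 78 to 238
- rest_top (a point): the seat, on the rest's top 75 above the station's origin: the centre of the tray's underside belongs here, tray's x along the station's x, so that the mouth hangs 45 over the bin and the tail grip juts out free behind. Axes as the station's
- bin_floor (a point): centre of the bin's inner floor, 5 above the table, 158 ahead (+x) of the station's origin; the inside is 150 (x) by 190 (y), 60 deep. Axes as the station's
- nut0: one of four loose bright hex nuts lying in the tray: 30 across flats, 35 across corners, 22 high, about 0.045 kg. Origin: centre of its underside
- nut1: one of four loose bright hex nuts lying in the tray: 30 across flats, 35 across corners, 22 high, about 0.045 kg. Origin: centre of its underside
- nut2: one of four loose bright hex nuts lying in the tray: 30 across flats, 35 across corners, 22 high, about 0.045 kg. Origin: centre of its underside
- nut3: one of four loose bright hex nuts lying in the tray: 30 across flats, 35 across corners, 22 high, about 0.045 kg. Origin: centre of its underside
- reel: small cable reel standing on end between dock and station, 76 across, 60 high. Bystander. Origin: centre of its underside
- carton: closed cardboard carton, 120 by 90 by 60 high, at the right. Bystander. Origin: centre of its underside
- can: plain grey can, 60 across, 150 high, at the left. Bystander. Origin: centre of its underside
Not all that is in view belongs to the job. Leave any blue or pink look-alike of the nut0 alone.

How it is judged:
By the outcome, as a careful person would: the job done as asked, in the order asked, and still so for the second after the job is handed in, with the robot touching nothing.
It also fails if it takes over 54 s, if anything falls off the work surface, if the arm or the gripper's body presses on something with over 40 N, if the wrist force passes 120 N, or if a joint passes its speed limit or range.

## Working session

There is one attempt and no reset: what is moved stays moved. The work goes in short steps, Python scripts to look and compute and a tool call to move; the robot and the scene stay as the last step left them, time stands still between calls to the robot, and variables do not carry over. Pictures are saved under pics/ and viewed, at most 10 in all, crops included, and the job is handed in when it is done.

Besides the shell and the picture viewer there is one more tool, called as name(argument=value, ...) on one line, values as JSON. apply_moves: Moves the arm, as the interface text tells. Its arguments: {"type":"object","properties":{"plan":{"type":"array"},"fingers":{"type":"number"}},"required":["plan"]}

```bash
ls; mkdir -p pics
python3 - <<'E'
from cell import env,viewer,cut_out,tip_of
import cv2
s=env.observe(); print(s)
for n in("side","top"):
    f=viewer.grab_frame(n); cv2.imwrite(f"pics/{n}0.png",f[:,:,::-1]); c=viewer.camera_info(n); print(n,c)
    for q in("tray","carry_bar","tail_grip","dock","station","rest_top","bin_floor","nut0","reel","carton","can"):
        print(q,[(round(d["conf"],2),[round(float(v)) for v in d["at"]]) for d in tip_of(n,q)][:6])
E
```

```text
pics
{'time': 0.0, 'qpos': array([-1.22093958e+00,  3.20269587e-01,  1.56569121e+00,  9.30703997e-06,
        1.25737974e+00, -2.00020121e-02]), 'dq': array([ 0.00063255,  0.00062164, -0.00051488, -0.00123107,  0.00047085,
        0.00026882]), 'joint_torque': array([ 1.69578103e-03, -4.15510726e+01, -2.34158671e+01,  1.37744737e-04,
        8.31733196e-03, -1.62474629e-05]), 'eef_pos': array([ 207.70199308, -535.69670016,  249.19030928]), 'eef_rot': array([-3.13984529e+00, -4.38058471e-05,  3.69855841e-01]), 'ft_force': array([-0.82832033, -0.39976348,  0.37284844]), 'moment': array([ 0.06289635, -0.00733602, -0.00346955]), 'gripper_force': 0.0, 'opening': 85.27907132157809}
side {'camera_matrix': array([[385.8378709 ,   0.        , 276.11418936],
       [  0.        , 385.8378709 , 209.06857425],
       [  0.        ,   0.        ,   1.        ]]), 'R': array([[-0.86757552, -0.4969906 ,  0.01769357],
       [-0.29880195,  0.49250506, -0.8174082 ],
       [ 0.39753002, -0.71445021, -0.5757871 ]]), 't': array([519.51818457, 242.53569201, 991.21490234])}
tray [(0.84, [249, 266]), (0.2
[... 669 characters left out ...]
825954, -0.99996192,  0.00281844],
       [-0.99294107,  0.00786798, -0.11834751],
       [ 0.11832083, -0.00377604, -0.99296824]]), 't': array([ -22.5668174 ,  605.81905545, 1700.56496482])}
tray [(0.68, [209, 220])]
carry_bar [(0.64, [208, 218]), (0.41, [268, 254]), (0.29, [401, 231])]
tail_grip [(0.81, [214, 256]), (0.74, [205, 233]), (0.55, [129, 228])]
dock []
station [(0.57, [323, 217])]
rest_top [(0.74, [324, 217])]
bin_floor [(0.55, [204, 210]), (0.34, [398, 230])]
nut0 [(0.64, [249, 224]), (0.52, [173, 224]), (0.46, [219, 227]), (0.46, [248, 207]), (0.44, [206, 231]), (0.41, [215, 210])]
reel [(0.83, [265, 254])]
carton [(0.9, [400, 232])]
can [(0.6, [217, 209]), (0.59, [127, 228])]
```

View pics/side0.png

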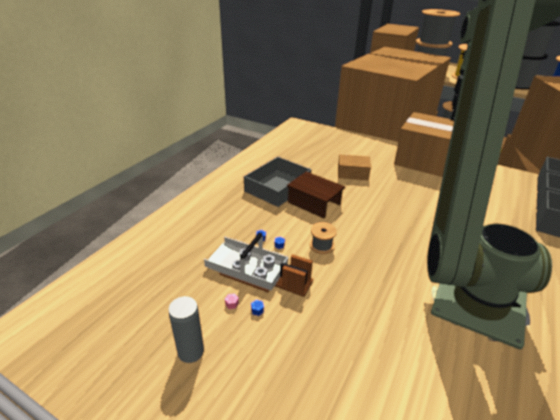

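View pics/top0.png

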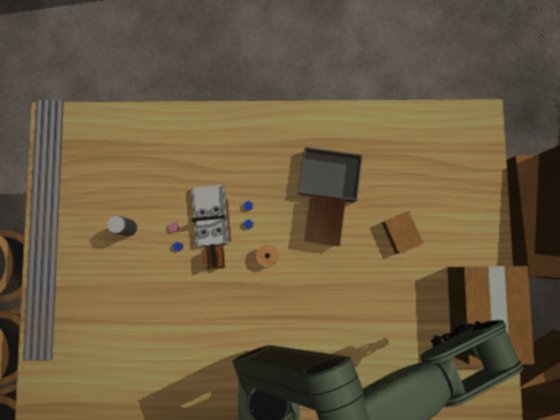

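```bash
cat > h.py <<'E'
import numpy as np, cv2
from cell import env,viewer,cut_out,tip_of
C={n:viewer.camera_info(n) for n in("side","top")}
P={n:c["camera_matrix"]@np.c_[c["R"],c["t"]] for n,c in C.items()}
def tri(s,t):
    X=cv2.triangulatePoints(P["side"],P["top"],np.float64(s).reshape(2,1),np.float64(t).reshape(2,1))[:,0]; return X[:3]/X[3]
def proj(n,X):
    X=np.atleast_2d(X); p=P[n]@np.c_[X,np.ones(len(X))].T; return (p[:2]/p[2]).T
def onz(n,p,z):
    A=P[n]; H=A[:,[0,1,3]].copy(); H[:,2]+=A[:,2]*z; x=np.linalg.solve(H,[*p,1]); return np.r_[x[:2]/x[2],z]
def crop(f,x,y,w,h,S=400,T=300): return cv2.resize(f[y:y+h,x:x+w],(S,T),interpolation=cv2.INTER_CUBIC)
E
python3 - <<'E'
from h import *
s=cv2.imread("pics/side0.png");t=cv2.imread("pics/top0.png")
a=np.vstack([np.hstack([crop(s,200,222,120,90),crop(s,236,142,120,90)]),np.hstack([crop(t,150,182,120,90),crop(t,270,150,133,100)])])
cv2.imwrite("pics/c1.png",a)
for n in("side","top"):
    viewer.grab_frame(n)
    for q in("tray","carry_bar","tail_grip","station","rest_top","bin_floor"):
        print(n,q,[(round(d["conf"],2),np.round(d["at"],1)) for d in tip_of(n,q)][:3])
E
```

```text
side tray [(0.58, array([251., 265.]))]
side carry_bar [(0.62, array([253.5, 242.5])), (0.24, array([354.9, 171.8])), (0.15, array([194.1, 350.1]))]
side tail_grip [(0.58, array([298.8, 273. ]))]
side station [(0.91, array([311.1, 204.3]))]
side rest_top [(0.8, array([314.7, 184.1]))]
side bin_floor [(0.58, array([276.8, 187.4])), (0.29, array([314.8, 186.9]))]
top tray []
top carry_bar [(0.6, array([209.1, 219.2]))]
top tail_grip [(0.76, array([220.3, 256. ]))]
top station [(0.79, array([323.2, 217.5]))]
top rest_top [(0.94, array([324.9, 215.5]))]
top bin_floor [(0.7, array([331.3, 177.8]))]
```

View pics/c1.png

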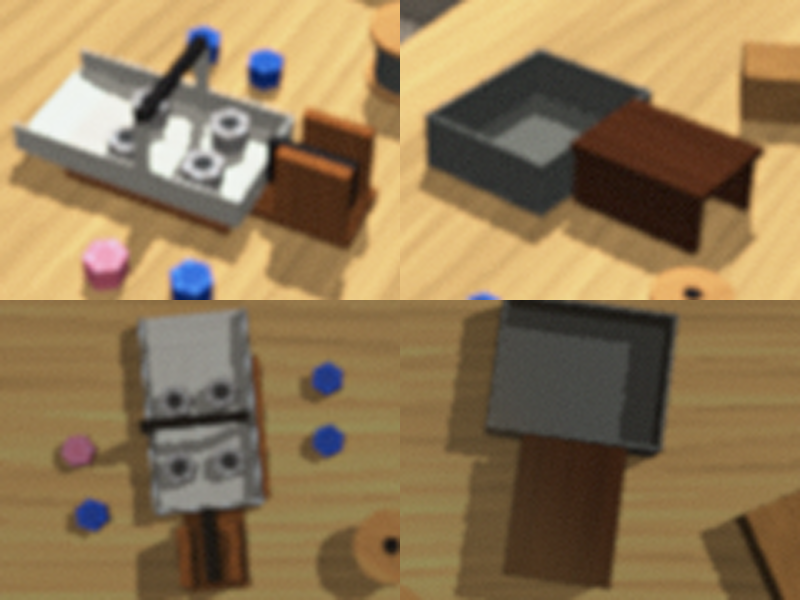

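Run:
```python
from h import *
from scipy.optimize import least_squares
def fit(M,S,T,x0):
    M=np.float64(M)
    def r(p):
        c,s=np.cos(p[3]),np.sin(p[3]); X=M@np.array([[c,-s,0],[s,c,0],[0,0,1]]).T+p[:3]
        return np.r_[proj("side",X)-S,proj("top",X)-T].ravel()
    o=least_squares(lambda p:r(p*[1,1,1,.01])  ,x0,loss="soft_l1"); p=o.x*[1,1,1,.01]; print(p.round(3),r(p).reshape(2,-1,2).round(1).tolist()); return p
S=[(243.5,255.9),(260.9,234.6),(272.9,279.6),(287,258.6)];T=[(192.6,220.1),(224.4,216.5),(197.1,245),(228.6,241.1)]
for s,t in zip(S,T): print(tri(s,t).round(1))
fit([(0,55,80),(0,-55,80),(-85,55,29),(-85,-55,29)],S,T,[600,150,10,5])
S=[(288.5,185.5),(306.5,172),(344.6,187),(325.4,199.9)];T=[(310,198.3),(345,200.7),(340,245),(304.3,241.7)]
for s,t in zip(S,T): print(tri(s,t).round(1))
fit([(75,60,75),(75,-60,75),(-85,-60,75),(-85,60,75)],S,T,[600,-150,0,-5])
for q,s,t in(("rest",(314.5,184.1),(324.7,216)),("bin",(276.9,187.7),(331.3,177.8)),("tail",(297.4,273),(214,256)),("bar",(253.5,242.5),(209,218.6)),("reel",(323,245),(265,254)),("carton",(354,173),(400,232)),("can",(192,352),(127,228))): print(q,tri(s,t).round(1))
```

```text
[557.7 246.3  95.9]
[569.7 142.   88.1]
[476.8 237.9  46.3]
[490.7 133.1  29.2]
[5.65155e+02 1.93906e+02 1.16860e+01 1.11000e-01] [[[-1.7, 1.4], [-0.6, -1.8], [-0.8, 2.0], [1.2, -3.4]], [[-0.3, 0.0], [0.9, -0.3], [0.1, 1.3], [0.8, 1.3]]]
[ 632.3 -143.8   75.8]
[ 623.2 -262.1   73.4]
[ 472.7 -242.8   69.8]
[ 486.7 -122.1   80.4]
[ 5.60451e+02 -1.93934e+02 -2.33800e+00 -1.40000e-01] [[[-2.1, -0.1], [-0.2, -0.2], [0.8, -0.2], [1.3, 2.2]], [[0.1, -3.4], [0.4, -1.1], [-0.2, 1.7], [-0.1, 0.3]]]
rest [ 567.6 -193.6   77.4]
bin [ 718.2 -225.7   -5.3]
tail [438.2 180.6  41.2]
bar [562.  191.8  99. ]
reel [442.6   7.8   9.6]
carton [ 516.4 -462.2    4.9]
can [539.2 487.3   7.7]
```

```bash
cat >> h.py <<'E'
def fr(n):
    return viewer.grab_frame(n)[:,:,::-1].copy()
def T(M,p):
    c,s=np.cos(p[3]),np.sin(p[3]); return np.float64(M)@np.array([[c,-s,0],[s,c,0],[0,0,1]]).T+np.r_[p[:3]]
REST=[(75,60,75),(75,-60,75),(-85,-60,75),(-85,60,75)]
BIN=[(238,100,65),(238,-100,65),(78,-100,65),(78,100,65)]
TRAY=[(-85,55,29),(-85,-55,29),(85,-55,29),(85,55,29)]
BAR=[(0,55,80),(0,-55,80)]; FIN=[(-85,0,50),(-160,0,50)]
def overlay(img,n,x,y,w,h,items,k=8,S=800,H=600):
    """zoomed crop with wireframes (list of (points,pose))"""
    im=cv2.resize(img[y:y+h,x:x+w],(S,H),interpolation=cv2.INTER_CUBIC); s=S/w
    for M,p in items:
        q=((proj(n,T(M,p))-[x,y]+.5)*s).astype(int); cv2.polylines(im,[q],True,(0,255,0),1)
    return im
E
python3 - <<'E'
from h import *
s=cv2.imread("pics/side0.png");t=cv2.imread("pics/top0.png")
for c in [(305,151),(362,155.3),(356.7,200.7),(299.3,193.3)]: print(onz("top",c,65).round(1))
for c in [(310,198.3),(345,200.7),(340,245),(304.3,241.7)]: print(onz("top",c,75).round(1))
p=[563,-194,0,-.13]
a=overlay(t,"top",285,140,88,110,[(REST,p),(BIN,p)],S=480,H=600)
b=overlay(s,"side",236,150,120,66,[(REST,p),(BIN,p)],S=320,H=176)
b=np.vstack([b,np.zeros((424,320,3),np.uint8)])
q=[565,194,10,.111]
b[180:420]=overlay(s,"side",200,222,120,90,[(TRAY,q),(BAR,q),(FIN,q)],S=320,H=240)
cv2.imwrite("pics/c2.png",np.hstack([a,b]))
E
```

```text
[ 796.5 -130.6   65. ]
[ 780.  -325.7   65. ]
[ 623.3 -303.2   65. ]
[ 650.1 -109.    65. ]
[ 631.4 -144.4   75. ]
[ 622.3 -262.1   75. ]
[ 473.5 -241.8   75. ]
[ 485.4 -122.9   75. ]
```

View pics/c2.png

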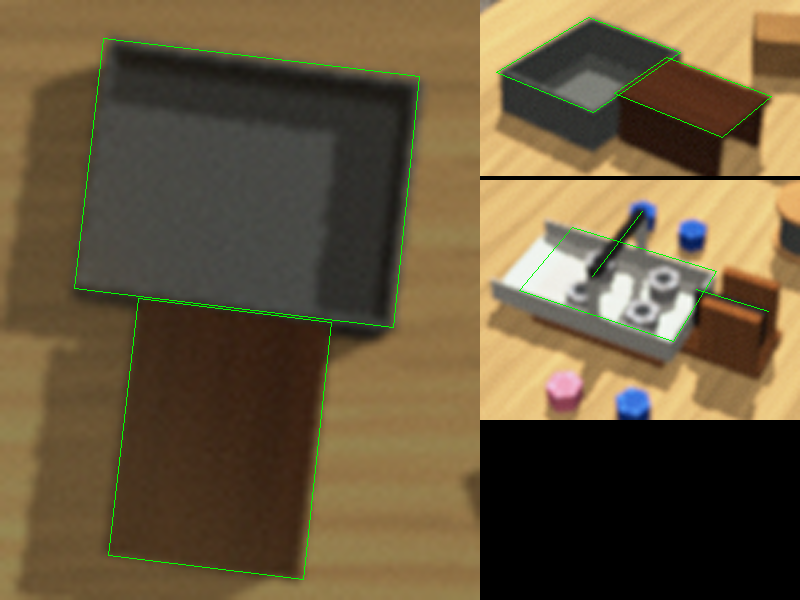

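apply_moves(plan=[[0,0,0,-0.0297],[0,0,0,-0.0297],[0,0,0,-0.0297],[0,0,0,-0.0297],[0,0,0,-0.0297]], fingers=-1)

```text
time: 2.52
eef_pos: [207.8, -536.2, 250.0]
eef_rot: [3.142, 0.0, 1.309]
ft_force: [0.0, -0.3, -0.8]
opening: 85.1
gripper_force: 0.0
```

apply_moves(plan=[[0.196,0.038,0,-0.0297],[0.371,0.148,0,-0.0297],[0.338,0.214,0,0],[0.338,0.214,0,0],[0.338,0.214,0,0]])

```text
time: 3.15
eef_pos: [328.1, -292.6, 250.2]
eef_rot: [3.141, 0.001, 1.675]
ft_force: [1.3, -0.8, -0.3]
opening: 85.2
gripper_force: 0.0
```

apply_moves(plan=[[0.338,0.214,0,0],[0.338,0.214,0,0],[0.338,0.214,0,0],[0.338,0.214,0,0],[0.338,0.214,0,0]])

```text
time: 3.78
eef_pos: [461.2, -23.4, 250.3]
eef_rot: [3.14, 0.001, 1.676]
ft_force: [1.2, -1.0, -0.4]
opening: 85.6
gripper_force: 0.0
```

apply_moves(plan=[[0.338,0.214,0,0],[0.338,0.214,0,0],[0.338,0.214,0.1,0],[0.22,0.13,0.15,0],[0,0,0.15,0]])

```text
time: 4.4
eef_pos: [557.3, 173.7, 188.9]
eef_rot: [3.141, -0.0, 1.679]
ft_force: [0.0, -0.1, -1.5]
opening: 85.0
gripper_force: 0.0
```

Run:
```python
from h import *
s=env.observe(); print(s["time"],s["eef_pos"].round(1),s["eef_rot"].round(3))
t=fr("top"); d=fr("side")
for n in("top","side"):
    print(n,[(round(q["conf"],2),np.round(q["at"],1)) for q in tip_of(n,"carry_bar")][:3])
p=[565,194,10,.111]
a=overlay(t,"top",170,170,80,100,[(TRAY,p),(BAR,p),(FIN,p)],S=400,H=500)
b=overlay(d,"side",200,190,100,125,[(BAR,p)],S=400,H=500)
cv2.imwrite("pics/c3.png",np.hstack([a,b]))
```

```text
4.4 [557.3 173.7 188.9] [ 3.141 -0.     1.679]
top [(0.58, array([206.2, 216.3]))]
side [(0.84, array([253.8, 242.4])), (0.44, array([313.6, 182.6]))]
```

View pics/c3.png

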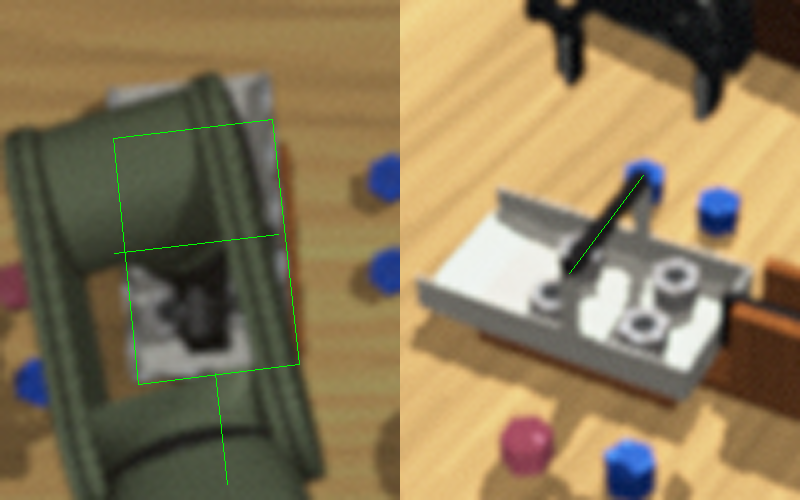

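apply_moves(plan=[[0.127,0.067,0,0],[0,0,0.2,0],[0,0,0.2,0],[0,0,0.16,0],[0,0,0.09,0]])

```text
time: 5.22
eef_pos: [564.9, 191.7, 92.3]
eef_rot: [3.141, -0.0, 1.676]
ft_force: [0.3, -0.1, -0.0]
opening: 85.5
gripper_force: 0.0
```

apply_moves(plan=[[0,0,0,0],[0,0,0,0],[0,0,0,0],[0,0,0,0],[0,0,0,0]], fingers=1)

```text
time: 5.85
eef_pos: [565.0, 191.2, 93.5]
eef_rot: [3.139, -0.0, 1.676]
ft_force: [0.7, 0.3, 5.0]
opening: 11.3
gripper_force: 59.5
```

apply_moves(plan=[[0,0,-0.04,0],[0,0,-0.1,0],[0,0,-0.15,0],[0,0,-0.2,0],[0,0,-0.19,0]])

```text
time: 6.48
eef_pos: [563.9, 190.8, 195.7]
eef_rot: [-3.141, 0.0, 1.676]
ft_force: [0.5, -0.3, -4.9]
opening: 10.7
gripper_force: 58.6
```

apply_moves(plan=[[0,0,-0.05,0],[0,0,0,0],[-0.05,0,0,0],[-0.1,0,0,0.005],[-0.15,0,0,0.007]])

```text
time: 7.1
eef_pos: [568.0, 145.0, 201.1]
eef_rot: [-3.14, 0.001, 1.599]
ft_force: [0.7, -0.6, -3.9]
opening: 10.5
gripper_force: 58.6
```

Run:
```python
from h import *
t=fr("side")
cv2.imwrite("pics/s4.png",cv2.resize(t[130:340,180:460],(800,600),interpolation=cv2.INTER_CUBIC)); s=env.observe(); print(s["eef_pos"],s["eef_rot"],s["ft_force"],s["gripper_force"])
```

```text
[568.10081559 141.76131646 201.10883153] [-3.13983372  0.00413179  1.59631891] [-0.33561463 -2.55617076 -4.09267198] 58.57415199279785
```

View pics/s4.png

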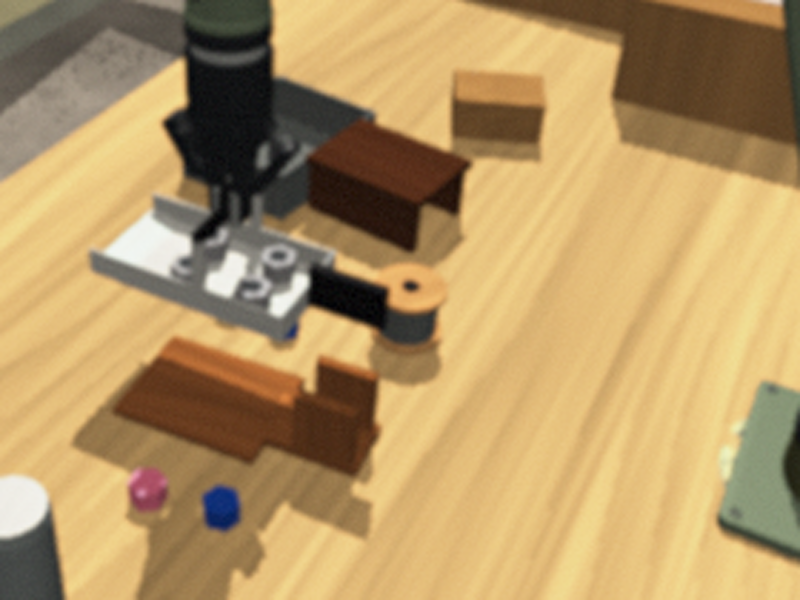

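apply_moves(plan=[[-0.2,0,0,0.006],[-0.27,0.01,0,0.006],[-0.27,0.015,0,0.006],[-0.27,0.02,0,0.007],[-0.27,0.03,0,0]])

```text
time: 7.78
eef_pos: [569.1, -48.6, 201.4]
eef_rot: [-3.141, 0.001, 1.442]
ft_force: [-0.2, -0.0, -4.4]
opening: 10.7
gripper_force: 58.6
```

apply_moves(plan=[[-0.27,0.03,0,0],[-0.2,0.02,0,0],[-0.15,0.02,0,0],[-0.08,0.01,0,0],[0,0,0,0]])

```text
time: 8.4
eef_pos: [567.9, -152.7, 201.6]
eef_rot: [-3.141, -0.0, 1.442]
ft_force: [-0.3, 0.9, -3.4]
opening: 10.5
gripper_force: 58.6
```

apply_moves(plan=[[-0.08,0,0,0],[-0.12,0.003,0,0],[-0.08,0,0,0],[-0.015,0,0,0],[0,0,0,0]])

```text
time: 9.02
eef_pos: [563.0, -196.0, 202.0]
eef_rot: [-3.142, -0.0, 1.443]
ft_force: [0.9, -0.1, -4.9]
opening: 10.9
gripper_force: 58.6
```

Run:
```python
from h import *
s=env.observe(); print(s["time"],s["eef_pos"].round(1),s["eef_rot"].round(3))
d=fr("side");t=fr("top")
p=[563,-194,s["eef_pos"][2]-83.5,-.13]; r=[563,-194,0,-.13]
M=[(-85,56.5,29),(-85,-56.5,29),(85,-56.5,29),(85,56.5,29)]
b=overlay(d,"side",230,120,120,90,[(M,p),(BAR,p),(FIN,p),(REST,r)],S=480,H=360)
a=overlay(t,"top",285,140,80,110,[(M,p),(FIN,p),(REST,r)],S=262,H=360)
cv2.imwrite("pics/c5.png",np.hstack([a,b]))
```

```text
9.025 [ 563. -196.  202.] [-3.142 -0.     1.443]
```

View pics/c5.png

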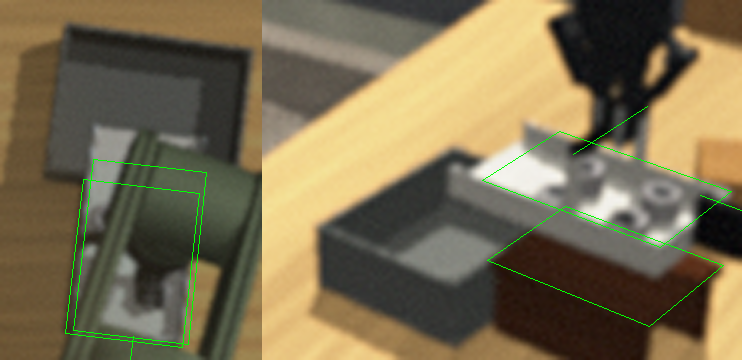

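apply_moves(plan=[[0,0,0.05,0],[0,0,0.09,0],[0,0,0.08,0],[0,0,0.03,0],[0,0,0.015,0]])

```text
time: 9.75
eef_pos: [563.1, -195.9, 161.8]
eef_rot: [-3.141, -0.0, 1.444]
ft_force: [0.4, -0.4, -4.2]
opening: 10.7
gripper_force: 58.6
```

apply_moves(plan=[[0,0,0.01,0],[0,0,0.01,0],[0,0,0.005,0],[0,0,0,0],[0,0,0,0]])

```text
time: 10.38
eef_pos: [563.1, -195.9, 158.6]
eef_rot: [3.141, 0.0, 1.444]
ft_force: [0.3, -0.2, -4.4]
opening: 10.5
gripper_force: 58.6
```

apply_moves(plan=[[0,0,0.007,0],[0,0,0.007,0],[0,0,0.005,0],[0,0,0,0],[0,0,0,0]])

```text
time: 11.0
eef_pos: [563.2, -196.0, 158.5]
eef_rot: [3.14, 0.001, 1.444]
ft_force: [-4.4, 1.8, 10.9]
opening: 10.7
gripper_force: 60.6
```

apply_moves(plan=[[0,0,-0.008,0],[0,0,0,0],[0,0,0,0],[0,0,0,0],[0,0,0,0]])

```text
time: 11.62
eef_pos: [563.2, -196.0, 158.5]
eef_rot: [3.14, 0.0, 1.444]
ft_force: [-3.9, 1.2, 7.2]
opening: 10.8
gripper_force: 60.2
```

apply_moves(plan=[[0,0,0,0],[0,0,0,0],[0,0,0,0],[0,0,0,0],[0,0,-0.1,0]], fingers=-1)

```text
time: 12.25
eef_pos: [562.4, -195.6, 171.2]
eef_rot: [-3.139, -0.001, 1.444]
ft_force: [0.7, -0.0, 0.3]
opening: 85.4
gripper_force: 0.0
```

apply_moves(plan=[[0,0,-0.25,0],[0,0,-0.25,0],[0,-0.3,-0.1,0],[0,-0.38,0,0],[0,-0.38,0,0]])

```text
time: 12.88
eef_pos: [404.1, -175.6, 263.1]
eef_rot: [3.14, 0.001, 1.444]
ft_force: [0.6, 0.2, 0.0]
opening: 85.8
gripper_force: 0.0
```

apply_moves(plan=[[0,0,0,0.0297],[0,0,0,0.0297],[0,0,0,0.0297],[0,0,0,0.0297],[0,0,0,0.0297]])

```text
time: 13.5
eef_pos: [405.6, -175.8, 263.1]
eef_rot: [3.14, -0.001, 0.504]
ft_force: [-1.0, 0.0, -0.9]
opening: 85.8
gripper_force: 0.0
```

apply_moves(plan=[[0,0,0,0.0297],[0,0,0,0.0297],[0,0,0,0.0297],[0,0,0,0.0129],[0,0,0,0]])

```text
time: 14.12
eef_pos: [405.6, -175.8, 262.8]
eef_rot: [3.141, -0.002, -0.129]
ft_force: [0.8, 0.5, 0.4]
opening: 85.3
gripper_force: 0.0
```

Run:
```python
from h import *
s=env.observe(); print(s["time"],s["eef_pos"].round(1),s["eef_rot"].round(3))
d=fr("side");t=fr("top"); cv2.imwrite("pics/d6.png",d); cv2.imwrite("pics/t6.png",t)
for n in("side","top"):
    for q in("carry_bar","tail_grip"):
        print(n,q,[(round(e["conf"],2),np.round(e["at"],1)) for e in tip_of(n,q)][:2])
p=[563,-194,75,-.13]; r=[563,-194,0,-.13]
M=[(-85,56.5,29),(-85,-56.5,29),(85,-56.5,29),(85,56.5,29)]
b=overlay(d,"side",240,140,100,75,[(M,p),(BAR,p),(FIN,p)],S=480,H=360)
a=overlay(t,"top",290,150,70,130,[(M,p),(BAR,p),(FIN,p)],S=320,H=594)
cv2.imwrite("pics/c6.png",np.hstack([a,np.vstack([b,np.zeros((234,480,3),np.uint8)])]))
```

```text
14.125 [ 405.6 -175.8  262.8] [ 3.141e+00 -2.000e-03 -1.290e-01]
side carry_bar [(0.57, array([316.4, 165. ])), (0.26, array([315.8, 184.6]))]
side tail_grip [(0.74, array([347.4, 191.3])), (0.66, array([311. , 183.7]))]
top carry_bar [(0.86, array([324.9, 217.5]))]
top tail_grip [(0.67, array([332.9, 175.4])), (0.56, array([320.7, 255.6]))]
```

View pics/c6.png

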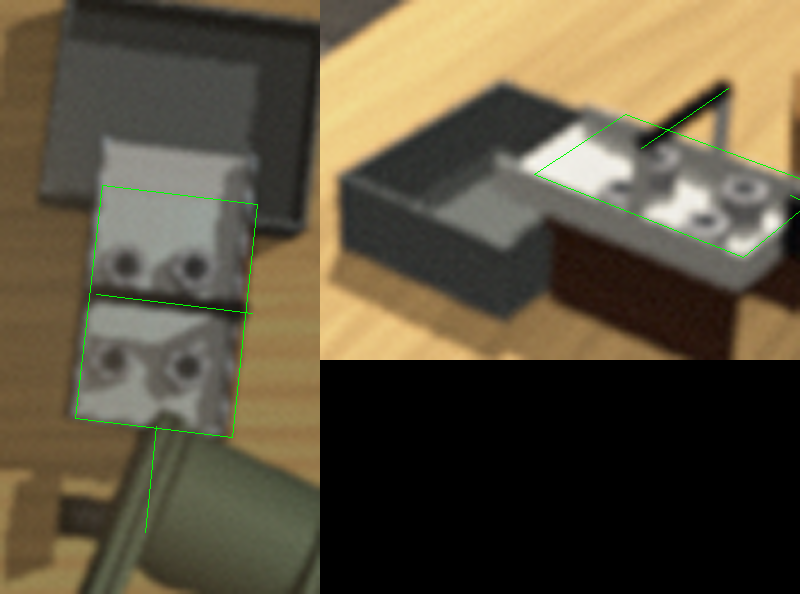

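apply_moves(plan=[[0.157,-0.016,0.2,0],[0,0,0.3,0],[0,0,0.3,0],[0,0,0.15,0],[0,0,0.06,0]])

```text
time: 15.05
eef_pos: [428.5, -176.2, 109.1]
eef_rot: [-3.141, 0.002, -0.13]
ft_force: [0.8, 0.6, -0.3]
opening: 85.5
gripper_force: 0.0
```

apply_moves(plan=[[0,0,0,0],[0,0,0,0],[0,0,0,0],[0,0,0,0],[0,0,0,0]], fingers=0.6)

```text
time: 15.68
eef_pos: [429.2, -176.4, 110.7]
eef_rot: [3.142, -0.001, -0.13]
ft_force: [0.8, 0.8, 0.9]
opening: 17.1
gripper_force: 0.4
```

apply_moves(plan=[[0,0,0,0],[0,0,0,0],[0,0,0,0],[0,0,0,0],[0,0,0,0]], fingers=0.76)

```text
time: 16.3
eef_pos: [429.3, -176.3, 110.7]
eef_rot: [-3.141, -0.001, -0.131]
ft_force: [-0.2, 3.1, 5.1]
opening: 11.7
gripper_force: 50.8
```

apply_moves(plan=[[0,0,0,0],[0,0,0,0],[0,0,-0.02,0],[0.002,0,-0.04,0],[0.003,0,-0.06,0]], fingers=0.735)

```text
time: 16.92
eef_pos: [429.1, -176.4, 128.2]
eef_rot: [-3.141, 0.002, -0.13]
ft_force: [1.3, 1.0, -3.6]
opening: 11.3
gripper_force: 38.1
```

Run:
```python
from h import *
s=env.observe(); print(s["time"],s["eef_pos"].round(1),s["ft_force"].round(1),s["moment"].round(2),s["gripper_force"],s["opening"])
d=fr("side")
cv2.imwrite("pics/c7.png",cv2.resize(d[130:235,230:370],(800,600),interpolation=cv2.INTER_CUBIC))
```

```text
16.925 [ 429.1 -176.4  128.2] [ 1.3  1.  -3.6] [ 0.08  0.4  -0.02] 38.13171029090881 11.255833042474299
```

View pics/c7.png

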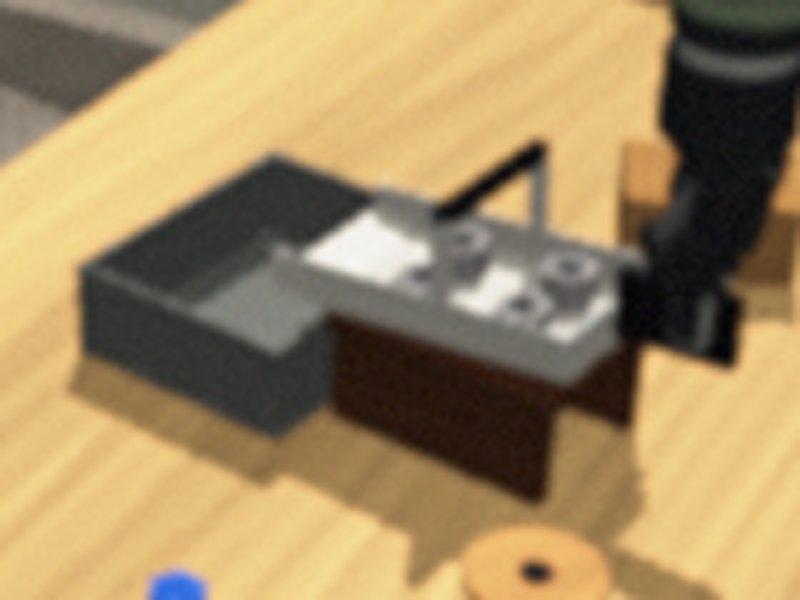

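apply_moves(plan=[[0,0,0,0],[0,0,0,0],[0,0,0,0],[0,0,0,0],[0,0,0,0]], fingers=0.722)

```text
time: 17.6
eef_pos: [429.9, -176.6, 128.4]
eef_rot: [3.141, -0.0, -0.13]
ft_force: [0.2, 0.5, -0.9]
opening: 12.2
gripper_force: 7.2
```

Run:
```python
from h import *
for i in range(3):
    d=fr("side"); s=env.observe(); print(s["time"],s["eef_pos"].round(1),s["ft_force"].round(1),s["moment"].round(2),s["gripper_force"],s["opening"])
cv2.imwrite("pics/d8.png",d)
a=cv2.imread("pics/d6.png")
for n,im in(("before",a),("now",d)): print(n)
# bar centre shift: dark pixels' centroid in bar area
for im in(a,d):
    m=(im[150:180,300:335].max(2)<60); y,x=np.nonzero(m); print(x.mean()+300,y.mean()+150,m.sum())
```

```text
17.65 [ 429.9 -176.6  128.4] [-0.2 -0.3 -1.8] [-0.04 -0.05 -0.02] 7.209374383091927 11.491556867228976
17.7 [ 429.9 -176.6  128.4] [ 0.4 -0.4 -0.5] [-0.04 -0.04 -0.07] 7.20733143389225 11.720375020979477
17.75 [ 429.9 -176.6  128.4] [-0.7 -0.8 -1.6] [-0.05 -0.12 -0.04] 7.206769734621048 11.622959326105176
before
now
314.5925925925926 164.37037037037038 54
314.9183673469388 161.73469387755102 49
```

apply_moves(plan=[[0.018,0,-0.059,0],[0.019,0,-0.059,0],[0.023,0,-0.057,0],[0.023,0,-0.057,0],[0,0,0,0]], fingers=0.725)

```text
time: 18.38
eef_pos: [443.3, -178.4, 164.1]
eef_rot: [3.141, -0.003, -0.13]
ft_force: [1.3, -1.0, -2.3]
opening: 12.0
gripper_force: 7.4
```

Run:
```python
from h import *
d=fr("side"); s=env.observe(); print(s["time"],s["eef_pos"].round(1),s["ft_force"].round(1),s["moment"].round(2),s["gripper_force"],s["opening"])
cv2.imwrite("pics/c9.png",cv2.resize(d[110:235,230:370],(672,600),interpolation=cv2.INTER_CUBIC))
```

```text
18.425 [ 443.1 -178.3  163.7] [ 0.9 -0.  -2.5] [ 0.04 -0.32  0.02] 7.330903708934784 11.558136330652646
```

View pics/c9.png

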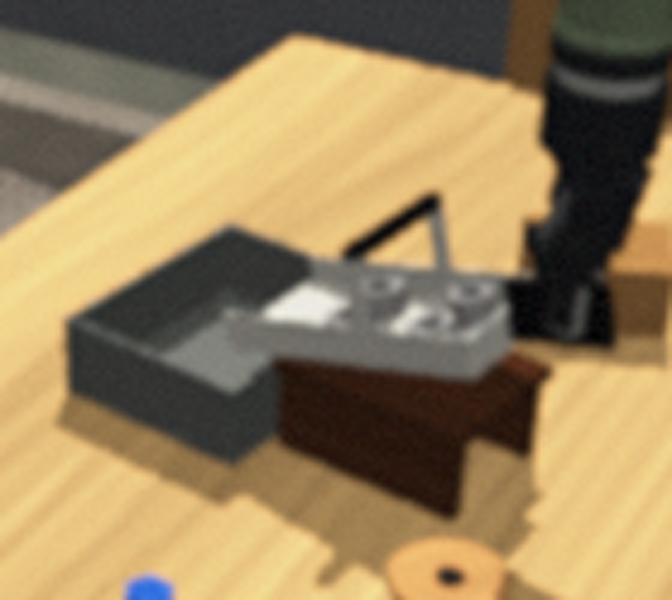

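apply_moves(plan=[[0.057,0,-0.109,0],[0.066,0,-0.105,0],[0.075,0,-0.098,0],[0.083,0,-0.091,0],[0.09,0,-0.083,0]], fingers=0.728)

```text
time: 19.05
eef_pos: [497.2, -185.2, 235.9]
eef_rot: [-3.141, 0.001, -0.13]
ft_force: [0.9, -0.2, -2.4]
opening: 11.8
gripper_force: 11.2
```

apply_moves(plan=[[0.097,0,-0.076,0],[0.062,0,-0.041,0],[0,0,0,0],[0,0,0,0],[0,0,0,0]])

```text
time: 19.68
eef_pos: [520.7, -188.4, 253.4]
eef_rot: [-3.142, -0.0, -0.131]
ft_force: [1.0, -0.7, -2.2]
opening: 11.4
gripper_force: 11.5
```

Run:
```python
from h import *
d=fr("side");t=fr("top"); s=env.observe(); print(s["time"],s["eef_pos"].round(1),s["ft_force"].round(1),s["moment"].round(2),s["gripper_force"],s["opening"])
cv2.imwrite("pics/d10.png",d);cv2.imwrite("pics/t10.png",t)
for n in("side","top"):
    print(n,[(round(e["conf"],2),np.round(e["at"],0)) for e in tip_of(n,"nut0")],[(round(e["conf"],2),np.round(e["at"],0)) for e in tip_of(n,"carry_bar")][:2])
r=[563,-194,0,-.13]
for n in("side","top"): print(n,"bin rim",proj(n,T(BIN,r)).round(0).tolist(),"floor",proj(n,T([(158,0,5)],r)).round(0))
p0=np.array([563,-194,75]);c,sn=np.cos(.13),np.sin(.13)
for th in(40,45,48,52):
    a=np.radians(th); X=(-75)*np.cos(a)+80*np.sin(a)+75; Z=75*np.sin(a)+80*np.cos(a); print(th,proj("side",p0+[X*c,-X*sn,Z]).round(1),proj("top",p0+[X*c,-X*sn,Z]).round(1))
```

```text
19.775 [ 520.7 -188.4  253.5] [ 1.5  0.3 -3.5] [ 0.01 -0.33 -0.07] 11.491416245698929 11.98386932839188
side [(0.68, array([261., 237.])), (0.57, array([278., 245.])), (0.57, array([226., 301.])), (0.57, array([258., 311.])), (0.53, array([272., 191.])), (0.53, array([265., 182.])), (0.5, array([271., 185.]))] [(0.87, array([298., 147.])), (0.52, array([277., 185.]))]
top [(0.57, array([251., 206.])), (0.48, array([248., 222.])), (0.47, array([173., 223.])), (0.45, array([322., 172.])), (0.4, array([331., 181.])), (0.4, array([323., 162.])), (0.38, array([333., 169.])), (0.38, array([183., 246.]))] [(0.95, array([330., 189.]))]
side bin rim [[242.0, 177.0], [276.0, 156.0], [311.0, 169.0], [278.0, 192.0]] floor [[277. 187.]]
top bin rim [[303.0, 147.0], [361.0, 154.0], [357.0, 200.0], [298.0, 192.0]] floor [[328. 176.]]
40 [[299.  149.8]] [[331.  193.4]]
45 [[296.6 148.9]] [[331.4 190.4]]
48 [[295.2 148.5]] [[331.5 188.7]]
52 [[293.3 148.1]] [[331.8 186.3]]
```

apply_moves(plan=[[-0.062,0,0.041,0],[-0.097,0,0.076,0],[-0.09,0,0.083,0],[-0.083,0,0.091,0],[-0.075,0,0.098,0]])

```text
time: 20.6
eef_pos: [459.3, -180.3, 194.9]
eef_rot: [3.141, -0.0, -0.13]
ft_force: [1.8, 0.1, -1.7]
opening: 11.8
gripper_force: 10.9
```

apply_moves(plan=[[-0.066,0,0.105,0],[-0.057,0,0.109,0],[-0.046,0,0.114,0],[-0.037,0,0.118,0],[0,0,0,0]])

```text
time: 21.22
eef_pos: [427.5, -175.9, 127.4]
eef_rot: [-3.141, 0.005, -0.13]
ft_force: [-0.5, 0.0, -1.2]
opening: 11.9
gripper_force: 10.6
```

Run:
```python
from h import *
d=fr("side");t=fr("top"); s=env.observe(); print(s["time"],s["eef_pos"].round(1),s["ft_force"].round(1),s["moment"].round(2),s["gripper_force"],s["opening"])
cv2.imwrite("pics/d11.png",d);cv2.imwrite("pics/t11.png",t)
for n in("side","top"):
    print(n,[(round(e["conf"],2),np.round(e["at"],0)) for e in tip_of(n,"nut0")],[(round(e["conf"],2),np.round(e["at"],1)) for e in tip_of(n,"carry_bar")][:2])
for im in(cv2.imread("pics/d6.png"),cv2.imread("pics/d8.png"),d):
    m=(im[150:180,300:335].max(2)<60); y,x=np.nonzero(m); print(x.mean()+300,y.mean()+150,m.sum())
for a in(0,5): 
    a=np.radians(a); X=(-75)*np.cos(a)+80*np.sin(a)+75; Z=75*np.sin(a)+80*np.cos(a); P0=np.array([563+X*.9915,-194-X*.13,75+Z]); print(proj("side",P0),proj("top",P0))
```

```text
21.325 [ 429.1 -176.4  128.5] [-0.7 -0.4 -1.8] [ 0.09  0.18 -0.  ] 10.583034753799438 11.86527070911141
side [(0.67, array([280., 246.])), (0.64, array([256., 310.])), (0.61, array([282., 181.])), (0.61, array([228., 304.])), (0.6, array([274., 182.])), (0.55, array([260., 240.])), (0.46, array([263., 179.])), (0.38, array([269., 192.]))] [(0.91, array([317.9, 160.8])), (0.62, array([281.5, 180.8]))]
top [(0.62, array([174., 226.])), (0.6, array([248., 207.])), (0.58, array([330., 179.])), (0.58, array([319., 162.])), (0.53, array([181., 248.])), (0.48, array([250., 224.])), (0.43, array([332., 173.]))] [(0.83, array([327.4, 216.9]))]
314.5925925925926 164.37037037037038 54
314.9183673469388 161.73469387755102 49
314.98039215686276 162.2549019607843 51
[[315.8556855  163.92507925]] [[327.65143152 215.94911517]]
[[314.12886747 161.57052258]] [[328.10781118 213.50069471]]
```

apply_moves(plan=[[-0.008,0,0.03,0],[-0.006,0,0.035,0],[-0.004,0,0.03,0],[-0.002,0,0.018,0],[0,0,0.005,0]])

```text
time: 22.15
eef_pos: [426.2, -176.0, 111.2]
eef_rot: [3.142, 0.001, -0.13]
ft_force: [-5.8, 1.2, 9.6]
opening: 11.9
gripper_force: 12.4
```

apply_moves(plan=[[0,0,0.005,0],[0,0,0.005,0],[0,0,0,0],[0,0,0,0],[0,0,0,0]])

```text
time: 22.78
eef_pos: [425.7, -176.0, 109.8]
eef_rot: [3.142, 0.002, -0.13]
ft_force: [-6.3, 0.3, 10.0]
opening: 11.8
gripper_force: 12.5
```

Run:
```python
from h import *
d=fr("side");t=fr("top"); s=env.observe(); print(s["time"],s["eef_pos"].round(1),s["ft_force"].round(1),s["moment"].round(2),s["gripper_force"],s["opening"])
cv2.imwrite("pics/d12.png",d);cv2.imwrite("pics/t12.png",t)
for n in("side","top"):
    print(n,[(round(e["conf"],2),np.round(e["at"],1)) for e in tip_of(n,"carry_bar")][:2])
for im in(cv2.imread("pics/d6.png"),d):
    m=(im[150:180,300:335].max(2)<60); y,x=np.nonzero(m); print(x.mean()+300,y.mean()+150,m.sum())
for im in(cv2.imread("pics/t6.png"),t):
    m=(im[205:228,308:345].max(2)<45); y,x=np.nonzero(m); print(x.mean()+308,y.mean()+205,m.sum())
```

```text
22.875 [ 425.6 -176.   109.8] [-5.8  1.  10.1] [0.1  0.72 0.03] 12.522625029087067 11.944805578875533
side [(0.9, array([318.6, 161.5])), (0.22, array([351.6, 173.6]))]
top [(0.55, array([326.5, 216.6]))]
314.5925925925926 164.37037037037038 54
316.1296296296296 163.62962962962962 54
333.42857142857144 216.3673469387755 49
335.13513513513516 217.8918918918919 37
```

apply_moves(plan=[[0,0,-0.007,0],[0,0,-0.007,0],[0,0,0,0],[0,0,0,0],[0,0,0,0]])

```text
time: 23.6
eef_pos: [426.8, -176.1, 111.4]
eef_rot: [3.142, -0.0, -0.13]
ft_force: [-1.9, 0.2, 5.4]
opening: 11.9
gripper_force: 11.8
```

Run:
```python
from h import *
d=fr("side"); s=env.observe(); print(s["time"],s["eef_pos"].round(1),s["ft_force"].round(1),s["moment"].round(2),s["gripper_force"],s["opening"])
m=(d[150:180,300:335].max(2)<60); y,x=np.nonzero(m); print(x.mean()+300,y.mean()+150,m.sum())
```

```text
23.65 [ 426.8 -176.2  111.4] [-2.7  1.2  6. ] [0.09 0.42 0.06] 11.830666959285736 12.296931048774693
316.0188679245283 163.66037735849056 53
```

apply_moves(plan=[[0,0,-0.006,0],[0,0,-0.004,0],[0,0,0,0],[0,0,0,0],[0,0,0,0]])

```text
time: 24.28
eef_pos: [426.7, -176.1, 112.6]
eef_rot: [3.142, 0.0, -0.13]
ft_force: [1.3, -0.6, -1.5]
opening: 11.4
gripper_force: 10.9
```

apply_moves(plan=[[0,0,0,0],[0,0,0,0],[0,0,0,0],[0,0,0,0],[0,0,0,0]], fingers=0.6)

```text
time: 24.9
eef_pos: [426.8, -176.1, 112.8]
eef_rot: [3.141, -0.0, -0.13]
ft_force: [-0.5, 0.2, 0.1]
opening: 17.3
gripper_force: 0.0
```

Run:
```python
from h import *
d=fr("side");t=fr("top"); s=env.observe(); print(s["time"],s["eef_pos"].round(1),s["ft_force"].round(1),s["moment"].round(2),s["gripper_force"],s["opening"])
for n,q in(("side",d),("top",t)): print([(round(e["conf"],2),np.round(e["at"],1)) for e in tip_of(n,"carry_bar")][:2])
m=(d[150:180,300:335].max(2)<60); y,x=np.nonzero(m); print(x.mean()+300,y.mean()+150,m.sum())
```

```text
25.0 [ 426.8 -176.1  112.8] [-0.1 -0.1  1.1] [ 0.02 -0.01  0.01] 0.0 17.23780390409188
[(0.68, array([317.2, 165.2])), (0.32, array([269.6, 192.9]))]
[(0.57, array([329.2, 217.8]))]
315.39622641509436 164.30188679245282 53
```

apply_moves(plan=[[0,0,0,0],[0,0,0,0],[0,0,0,0],[0,0,0,0],[0,0,-0.15,0]], fingers=-1)

```text
time: 25.72
eef_pos: [425.7, -175.7, 134.3]
eef_rot: [-3.141, 0.004, -0.13]
ft_force: [-0.1, -0.4, 0.7]
opening: 85.7
gripper_force: 0.0
```

apply_moves(plan=[[0,0,-0.3,0],[0,0,-0.35,0],[0,0,-0.3,0],[-0.1,-0.3,0,0],[-0.1,-0.35,0,0]])

```text
time: 26.35
eef_pos: [409.7, -74.9, 278.3]
eef_rot: [-3.142, -0.002, -0.133]
ft_force: [0.9, 1.1, -0.4]
opening: 85.4
gripper_force: 0.0
```

apply_moves(plan=[[-0.1,-0.38,0,0],[-0.1,-0.38,0,0],[0,-0.38,0,0],[0,-0.2,0,0],[0,0,0,0]])

```text
time: 26.98
eef_pos: [406.1, 129.2, 277.6]
eef_rot: [3.141, 0.0, -0.127]
ft_force: [0.5, -0.9, 0.4]
opening: 85.6
gripper_force: 0.0
```

Run:
```python
from h import *
d=fr("side");t=fr("top"); s=env.observe(); print(s["time"],s["eef_pos"].round(1),s["ft_force"].round(1))
cv2.imwrite("pics/d13.png",d);cv2.imwrite("pics/t13.png",t)
for n in("side","top"):
    for q in("carry_bar","tail_grip","nut0","reel","carton","can"): print(n,q,[(round(e["conf"],2),np.round(e["at"],1).tolist()) for e in tip_of(n,q)][:8])
m=(d[150:180,300:335].max(2)<60); y,x=np.nonzero(m); print(x.mean()+300,y.mean()+150,m.sum())
# tray sheet: bright mask in top, compare with model
g=t.astype(int); m=((g.max(2)-g.min(2)<22)&(g.max(2)>95)).astype(np.uint8); m[:150]=0;m[260:]=0;m[:,:295]=0;m[:,:][:,355:]=0
n,l,st,c=cv2.connectedComponentsWithStats(m); i=1+st[1:,4].argmax(); ys,xs=np.nonzero(l==i); print(st[i],cv2.minAreaRect(np.c_[xs,ys].astype(np.float32)))
k=(g[205:230,300:350].max(2)<48).astype(np.uint8); n,l,st,c=cv2.connectedComponentsWithStats(k); i=1+st[1:,4].argmax(); ys,xs=np.nonzero(l==i); print("bar",st[i],c[i]+[300,205],cv2.fitLine(np.c_[xs,ys].astype(np.float32),cv2.DIST_L2,0,.01,.01).ravel())
for yaw in(-.16,-.13,-.1):
    p=[563,-194,75,yaw]; b=proj("top",T(BAR,p)); print(yaw,b.round(1).tolist(),b.mean(0).round(1),(b[1]-b[0])/np.linalg.norm(b[1]-b[0]),proj("side",T(BAR,p)).mean(0).round(1),proj("top",T([(-130,0,30)],p)).round(1),proj("side",T([(-130,0,30)],p)).round(1))
```

```text
27.075 [405.8 127.3 277.6] [0.7 1.  0.8]
side carry_bar [(0.85, [318.3, 161.4]), (0.44, [251.3, 268.3])]
side tail_grip [(0.61, [349.1, 189.6])]
side nut0 [(0.64, [276.5, 244.5]), (0.61, [264.1, 180.8]), (0.61, [230.6, 300.0]), (0.59, [281.7, 178.3]), (0.52, [262.1, 309.5]), (0.51, [271.5, 191.9]), (0.46, [273.2, 180.9]), (0.39, [262.1, 238.4])]
side reel [(0.96, [321.9, 243.2])]
side carton [(0.88, [347.6, 172.3])]
side can [(0.6, [191.6, 353.0])]
top carry_bar [(0.7, [327.5, 216.6]), (0.31, [322.8, 173.9])]
top tail_grip [(0.83, [321.7, 256.8])]
top nut0 [(0.6, [172.8, 225.7]), (0.56, [181.5, 245.9]), (0.54, [320.5, 174.9]), (0.53, [332.3, 172.3]), (0.44, [322.1, 161.6]), (0.44, [249.7, 223.5]), (0.42, [249.2, 205.5]), (0.37, [329.7, 176.7])]
top reel [(0.73, [265.5, 254.9])]
top carton [(0.98, [397.6, 232.2])]
top can [(0.67, [126.2, 228.9])]
321.18390804597703 165.19396551724137 696
[310 175  35  40 987] ((327.1524658203125, 194.1280517578125), (31.47298812866211, 39.31362533569336), 6.34019136428833)
bar [19 10 25  5 48] [333.         216.77083333] [ 0.99059576  0.13682136 33.         11.770833  ]
-0.16 [[310.6, 213.4], [344.7, 218.5]] [327.7 216. ] [0.98861658 0.15045682] [315.6 164.1] [[320.5 256.7]] [[348.5 190.7]]
-0.13 [[310.6, 213.9], [344.8, 218.0]] [327.7 215.9] [0.99265593 0.12097194] [315.6 164.1] [[321.7 256.8]] [[349.1 190.2]]
-0.1 [[310.5, 214.4], [344.8, 217.5]] [327.7 215.9] [0.9958179  0.09136031] [315.6 164.1] [[322.9 257. ]] [[349.7 189.7]]
```

```bash
python3 -c "
from cell import env
print(env.finish_job())"
```

```text
the job is handed in; nothing more can be done
None
```

I handed the job in: all four nuts are in the bin, the empty tray is back level and square on the rest with the gripper clear of it, and the reel, carton and can have not moved; I pinched the tail grip at about 10 N instead of the stated 40 to 80 N while tipping, so that the tray could pivot in the fingers, because the tool cannot tilt.

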